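Close up a row of bit cassettes with a latching rail carriage

TASK

On the storage rail, hold the yellow release bar up and slide the blue carriage towards the red end stop, gently pushing the three loose bit cassettes together until the whole row is snug between carriage and stop. Then let the bar go and let the carriage catch in the nearest notch, backing it off no further than the first notch that takes the tooth; don't force the latched carriage, keep the cassettes upright, leave the things lying around alone, and take your hand away.

Things in the scene. Friction and masses are not known exactly. Their poses are not given: they have to be found in the camera images.
- rail: grey channel fixed on the table, 124 mm wide (its x), 530 mm long (its y, -250 to +280), floor 12 mm thick, side lips 22 mm high at x = -62 and +62. Origin: on the table on the channel's middle line. +y runs along the channel from the carriage's parking end to the red end stop. A ledge for the notch strip runs outside the +x lip.
- notch_strip: steel strip with a brass comb at rail x = +77 mm: lands 6 mm wide, notches 9 mm wide between them (one every 15 mm), land tops 20 mm above the table. At its -y end a parking slot of 117 mm without lands, where the carriage starts. The comb is clamped in the strip anywhere within one pitch, which this pose does not tell: feel for the notch. Origin: the strip's underside, 8 mm above the table.
- end_stop: red upright plate, 116 mm wide and 85 mm high, fixed across the channel at the rail's +y end. Origin: on the channel floor at the middle of the plate's inner face (the face towards the cassettes); axes as the rail's.
- carriage: blue carriage, 110 mm wide, 95 mm long, with an 80 mm high upright plate; slides only along the rail's y (about 2.5 N friction); carries the release bar and, towards the cassettes, a black rubber-faced spring buffer. Origin: on the channel floor straight below the middle of the release bar; axes as the rail's.
- buffer_face (a point): middle of the buffer's face when not pressed, 70 mm from the carriage's origin along +y and 35 mm above the channel floor; fixed to the carriage. The buffer gives way up to 6 mm at about 2.5 N per mm (15 N), then is hard.
- bar_grip (a point): centre of the yellow release bar, moving with it: 104 mm long across the rail, 16 x 16 mm in section, centre 125 mm above the table when down, 30 mm free below. Axes as the rail's: pinch it from above across its 16 mm (fingers closing along the rail's y). A steel arm at its +x end carries the tooth, 6 mm long along the rail, at the same y as the bar.
- release_bar (a joint): height of the release bar above its lowest position, m: 0 = down (tooth in a notch or the parking slot), 0.0075 = tooth resting on a land, not caught; 0.009 or more clears the lands; 0.016 = top stop. A spring and its weight pull it down with 6 to 7 N. On a land it drags with 1 to 2 N when the carriage moves.
- case_thin: teal bit cassette, loose, standing on the channel floor in the row: 40 mm thick along the rail, 100 mm wide across it, 90 mm high, 0.2 to 0.65 kg. Order in the row varies. Origin: centre of its underside; y along the rail.
- case_mid: red bit cassette, loose, standing on the channel floor in the row: 50 mm thick along the rail, 100 mm wide across it, 90 mm high, 0.2 to 0.65 kg. Order in the row varies. Origin: centre of its underside; y along the rail.
- case_thick: grey bit cassette, loose, standing on the channel floor in the row: 60 mm thick along the rail, 100 mm wide across it, 90 mm high, 0.2 to 0.65 kg. Order in the row varies. Origin: centre of its underside; y along the rail.
- tape_roll: orange tape roll, 100 mm across, 48 mm high; loose bystander, leave alone. Origin: centre of its underside.
- screwdriver: screwdriver lying along the rail on its far side; loose bystander, leave alone. Origin: centre of its underside.
- paint_tin: tin with a red label, 76 mm across, 90 mm high; loose bystander, leave alone. Origin: centre of its underside.
- spray_bottle: white bottle with yellow label, 60 mm across, 150 mm high; loose bystander, leave alone. Origin: centre of its underside.
- mallet: hammer with a black head lying on the robot's side of the rail; loose bystander, leave alone. Origin: centre of its underside.
- screw_jar: jar with a blue label, 60 mm across, 70 mm high; loose bystander, leave alone. Origin: centre of its underside.
- spare_cassette: teal cassette lying flat on the table, 90 x 100 x 40 mm, not part of the row; loose bystander, leave alone. Origin: centre of its underside.
Things that resemble listed ones, but are neither listed nor needed, are in the scene too. Leave any green or purple look-alike of the case_thick alone.

How it is judged:
On the way, in this order (a step that is already met when the one before it is completed fails the run):
1. the release bar is lifted clear of the notch strip's lands (value of joint release_bar above 0.008 m), for 0.2 s.
2. the carriage has closed up the row: less than 4 mm of slack left between buffer, cassettes and end stop (y of buffer_face in the frame of end_stop above -0.154 m).
At the end, for the whole second after the job is handed in: Release bar down, tooth in a notch (under 3 mm above its lowest); carriage at rest with at most 17 mm slack left in the row (buffer face to end stop at most 167 mm); all three cassettes at rest, upright (within 0.12 rad), within 25 mm of the channel's middle line (value of joint release_bar below 0.003 m and y of buffer_face in the frame of end_stop above -0.167 m and linear speed of carriage below 0.005 m/s and angle between each of case_thin, case_mid, case_thick's own z axis and vertical below 0.12 rad and x of case_thin in the frame of rail between -0.025 and 0.025 m and linear speed of each of case_thin, case_mid, case_thick below 0.01 m/s and x of case_mid in the frame of rail between -0.025 and 0.025 m and x of case_thick in the frame of rail between -0.025 and 0.025 m); the robot touches nothing.
It fails at once if a cassette is pressed by the carriage harder than 25 N (contact force between carriage and case_thin above 25 N or contact force between carriage and case_mid above 25 N or contact force between carriage and case_thick above 25 N).
It fails at once if the tooth is forced against the notch strip harder than 30 N (contact force between carriage and notch_strip above 30 N).
It fails at once if a cassette is tipped by more than 0.35 rad (angle between any of case_thin, case_mid, case_thick's own z axis and vertical above 0.35 rad).
It fails at once if something lying around is moved by more than 20 mm (distance of any of tape_roll, screwdriver, paint_tin, spray_bottle, mallet, screw_jar, spare_cassette from where it was at the start of the episode above 0.02 m).
It also fails if it takes over 54 s, if anything falls off the work surface, if the arm or the gripper's body presses on something with over 40 N, if the wrist force passes 120 N, or if a joint passes its speed limit or range.

ROBOT

A 6-joint arm with a two-finger parallel gripper is mounted at the origin on the work surface. World frame = base frame: x ahead of the robot, y to its left, z up, the work surface at z = 0. Lengths are in m, angles in rad, forces in N, time in s.
With the tool pointing down it reaches from about 0.425 to 1.125 m from the base axis. Payload 14.9 kg.
Tool frame: the origin (TCP) lies at the very end of the fingers, on their centre line; the grasp point (between the pads) lies behind it (arm.tcp_to_grasp is the z of the grasp point in the tool frame, in m); z points along the fingers, x is the direction in which the jaws open and shut, and the axes are right-handed (so a half turn about z gives the same grasp; the last joint's range is limited). The gripper opens to 91 mm and grips with 3 to 60 N. Pads are 32 mm wide; open, the fingers measure 118 mm over their backs; the gripper's body (76 mm by 178 mm) begins 60 mm behind the grasp point.
Start: joints at [-1.296, 0.379, 1.734, -0, 1.028, -0.033], TCP at [0.212, -0.667, 0.214] pointing down, gripper open.
Joint ranges: [-2.77, 2.77], [-0.74, 2.19], [0, 2.66], [-1.06, 4.2], [0.31, 2.87], [-3.08, 3.08]. Speed limits (rad/s): [1.89, 1.89, 2.39, 3.14, 3.14, 3.14].

INTERFACE

Orientations are given as a unit quaternion [w, x, y, z].
In Python, from rig import arm, get_image, outline_of, place_of gives the robot as it stands. The module is installed in compiled form; this text tells all that it offers. Calls block until the motion is done:
- arm.reach(position, orientation): joint-space move of the TCP to a pose.
- arm.servo_line(position, frame=None, v=0.15): straight line of the TCP; frame=None keeps the orientation; v is the mean speed in m/s.
- arm.movej(angles): joint-space move.
- arm.command_gripper(opening, force=None): finger opening in m; force is the grip in N (None keeps the last); returns when the fingers have stopped.
- arm.wait(seconds).
- arm.solve_ik(position, orientation): joint angles nearest the present ones, or None.
- get_image(name): name is "side" or "top" or "wrist"; returns a dict with "color" (480x640x3 uint8, red, green, blue), "depth" (480x640 float32, m along the optical axis (not along the pixel's ray), 0 where there is no reading), "fx", "fy", "cx", "cy" (pixels), "R" (3x3) and "t" (3): a world point X has camera coordinates R X + t; the wrist camera has in their place "hand_eye" (4x4, takes a point from camera to tool coordinates, whose origin is the TCP and whose axes are the tool frame's). Camera axes: x right, y down, z forward; pixel columns grow to the right and rows downward; lengths in m; the calibration is good to about 2 mm. A picture is of the moment at which its call begins: read the wrist's pose just before it.
A pose or a line that the arm cannot do raises arm.Unreachable and nothing moves.
- arm.hand_in(): hands the job in, once; it reports no verdict.
Trained networks look in a picture, given as the dict that the camera call returned (one of the last four; its "shot" number tells which), for a name from the list of things; names that differ only in an ending like _2 or _b are one class to them, and where a whole thing is asked for, a point or a joint stands for the part that bears it (a point fixed in the world has none). Each returns a list of dicts, best first, with "confidence" (0 to 1); they miss things now and then, are a little off and sometimes report something else, mostly with a low value. They report only what shows in the picture. A call takes as long as a camera call. They do not tell look-alikes from the thing itself.
- outline_of(picture, query): "region" (480x640 bool, what is visible of it) and "box" ([left, top, right, bottom] in pixels, round what is visible of it).
- place_of(picture, query): "point" ([column, row] in pixels: a listed point, or the origin of a listed thing).
Readings, each from a call of its own:
- arm.get_time_s(): time.
- arm.get_joint_pos(): joint angles.
- arm.get_qvel(): joint speeds.
- arm.get_effort(): joint torques, N m.
- arm.get_tool_pos(): TCP position.
- arm.get_tcp_rot(): TCP orientation.
- arm.get_ft_force(): force on the tool from outside, world axes, zero at the start.
- arm.get_wrist_torque(): the same for the moment, N m.
- arm.get_opening(): finger opening in m.
Only numpy, scipy, OpenCV 4.12 (cv2) and the standard library are available. Lean on these libraries where they do the work, as an engineer would, in place of code of your own. Each camera call takes 0.05 s, during which the arm holds its last target. There are 200 camera calls.

## Working session

There is one attempt and no reset: what is moved stays moved. The work goes in short steps, each a Python script; the robot and the scene stay as the last script left them, time stands still between calls to the robot, and variables do not carry over. Pictures are saved under pics/ and viewed, about 8 in all and at most 12, crops included, and the job is handed in when it is done.

```bash
mkdir -p pics; cat > h.py <<'E'
import numpy as np, cv2
from rig import arm, get_image, outline_of, place_of
def save(p,n): cv2.imwrite('pics/'+n, p["color"][:,:,::-1])
def world(p,u,v,z=None):
    ray=np.array([(u-p["cx"])/p["fx"],(v-p["cy"])/p["fy"],1.])
    C=-p["R"].T@p["t"]; d=p["R"].T@ray
    if z is None: 
        return C+d*p["depth"][int(round(v)),int(round(u))]
    return C+d*(z-C[2])/d[2]
E
python3 - <<'E'
from h import *
for n in ("top","side"):
    p=get_image(n); save(p,n+'1.png')
    for q in ["rail","notch_strip","end_stop","carriage","bar_grip","buffer_face","case_thin","case_mid","case_thick"]:
        r=place_of(p,q)
        print(n,q,[(np.round(a["point"],1).tolist(),round(a["confidence"],2),np.round(world(p,*a["point"]),3).tolist()) for a in r[:3]])
print(arm.tcp_to_grasp,arm.get_time_s(),arm.get_tcp_rot())
E
```

```text
top rail [([329.1, 267.6], 0.82, [0.526, 0.042, 0.1]), ([416.8, 269.2], 0.19, [0.521, -0.119, 0.133])]
top notch_strip [([330.5, 228.8], 0.72, [0.617, 0.037, 0.016]), ([330.3, 268.0], 0.55, [0.525, 0.04, 0.104])]
top end_stop [([231.6, 259.6], 0.79, [0.552, 0.246, 0.01]), ([326.4, 203.7], 0.39, [0.67, 0.046, 0.021])]
top carriage [([329.4, 269.8], 0.64, [0.522, 0.042, 0.104]), ([406.0, 273.2], 0.6, [0.522, -0.116, 0.034]), ([207.4, 317.8], 0.39, [0.43, 0.28, 0.068])]
top bar_grip [([417.5, 269.1], 0.98, [0.521, -0.12, 0.133])]
top buffer_face [([374.1, 269.5], 0.69, [0.528, -0.049, 0.052])]
top case_thin [([287.1, 267.0], 0.86, [0.527, 0.123, 0.101])]
top case_mid [([254.1, 258.9], 0.59, [0.542, 0.186, 0.104])]
top case_thick [([154.3, 244.4], 0.97, [0.573, 0.387, 0.081]), ([233.1, 402.2], 0.95, [0.274, 0.222, 0.091]), ([486.0, 187.4], 0.94, [0.69, -0.271, 0.078])]
side rail [([322.3, 274.7], 0.95, [0.491, 0.129, 0.074])]
side notch_strip []
side end_stop [([265.9, 334.2], 0.67, [0.545, 0.269, 0.018]), ([352.3, 198.3], 0.49, [0.517, -0.108, 0.121])]
side carriage [([352.5, 239.8], 0.57, [0.492, -0.047, 0.051]), ([320.2, 276.3], 0.34, [0.492, 0.139, 0.077])]
side bar_grip [([351.3, 196.0], 0.71, [0.521, -0.112, 0.124])]
side buffer_face [([335.8, 235.6], 0.68, [0.505, 0.024, 0.1])]
side case_thin [([297.2, 293.8], 0.78, [0.504, 0.216, 0.087])]
side case_mid [([279.9, 312.9], 0.83, [0.513, 0.268, 0.079]), ([376.8, 309.6], 0.45, [0.372, 0.146, 0.038])]
side case_thick [([320.7, 272.5], 0.91, [0.492, 0.135, 0.083]), ([202.0, 256.0], 0.85, [0.791, 0.107, 0.025]), ([308.7, 194.8], 0.73, [0.694, -0.256, 0.022])]
-0.0188 1.0 [ 2.09603344e-05  8.07142545e-01 -5.90356598e-01  9.29959021e-06]
```

View pics/top1.png

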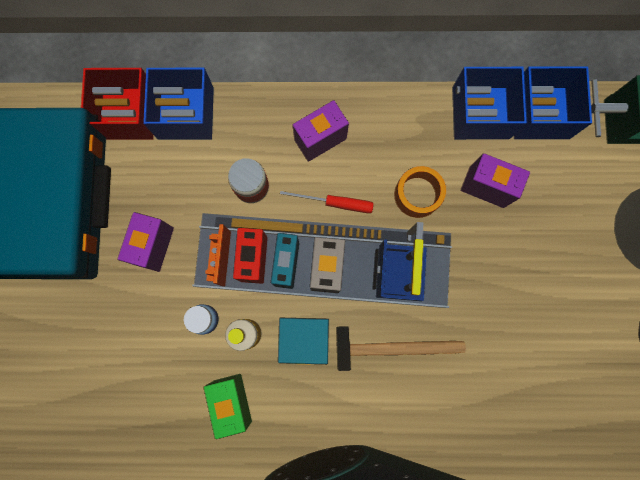

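View pics/side1.png

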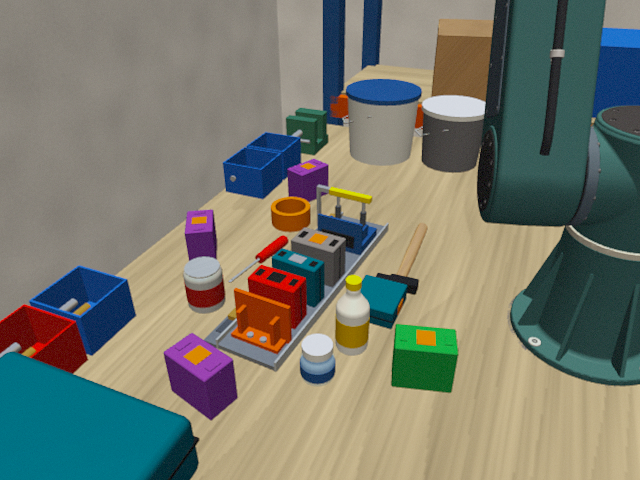

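The top view shows the rail, its +y running left and slightly up. The yellow bar is at (417,260), and the row is grey (327,263), teal (285,260), red (249,254), with the stop at (216,255).
Look-alikes are purple (320,130), (497,180), (146,240) and green (227,407), plus the spare teal cassette at (303,341). All are off the rail. The only bar to grasp is the yellow one.

```bash
cat > m.py <<'E'
from h import *
def cloud(p):
    v,u=np.mgrid[0:480,0:640]; d=p["depth"]
    X=np.stack([(u-p["cx"])/p["fx"]*d,(v-p["cy"])/p["fy"]*d,d],-1)
    return (X-p["t"])@p["R"]
def bar(p,zmin=0.1):
    c=p["color"].astype(int); m=(c[...,0]>150)&(c[...,1]>140)&(c[...,2]<90)&(p["depth"]>0)
    W=cloud(p); m&=(W[...,2]>zmin)&(W[...,1]>-.3)&(W[...,1]<.1)&(W[...,0]>.4)&(W[...,0]<.65)
    P=W[m]; ce,(w,h),a=cv2.minAreaRect(P[:,:2].astype(np.float32))
    _,_,vt=np.linalg.svd(P[:,:2]-P[:,:2].mean(0)); d=vt[0]*np.sign(vt[0][0])
    return np.array(ce),(w,h),np.arctan2(d[1],d[0]),np.median(P[:,2]),m.sum()
E
python3 - <<'E'
from m import *
p=get_image("top"); print(bar(p))
W=cloud(p)
r=outline_of(p,"rail")[0]["region"]; P=W[r]; P=P[(P[:,2]>.005)&(P[:,2]<.05)]
print("rail",cv2.minAreaRect(P[:,:2].astype(np.float32)),len(P))
c=p["color"].astype(int)
m=(c[...,0]>170)&(c[...,1]>50)&(c[...,1]<130)&(c[...,2]<70)&(W[...,2]>.08)&(W[...,1]>.2)&(W[...,1]<.32)&(W[...,0]>.45)&(W[...,0]<.62)
P=W[m]; print("stop",len(P),P.min(0),P.max(0),P.mean(0))
for q in ["end_stop","case_mid","case_thin","case_thick"]:
    for o in outline_of(p,q)[:3]:
        P=W[o["region"]]; P=P[P[:,2]>P[:,2].max()-.015]
        print(q,o["confidence"],o["box"],cv2.minAreaRect(P[:,:2].astype(np.float32)),np.median(P[:,2]))
# go above bar and look
ce,_,a,z,_=bar(p)
th=a+np.pi/2 # jaw axis
from scipy.spatial.transform import Rotation as R
def q(th):
    M=np.array([[np.cos(th),np.sin(th),0],[np.sin(th),-np.cos(th),0],[0,0,-1]]).T
    x=R.from_matrix(M).as_quat(); return [x[3],x[0],x[1],x[2]]
for t in (th,th-np.pi):
    print(t,arm.solve_ik([ce[0],ce[1],.24],q(t)))
big=cv2.resize(p["color"][200:320,190:460],None,fx=2.9,fy=2.9,interpolation=cv2.INTER_CUBIC)
cv2.imwrite('pics/crop.png',big[:,:,::-1])
E
```

```text
(array([ 0.53323042, -0.03336769]), (0.18826346099376678, 0.10242035239934921), np.float64(1.5306587779257281), np.float64(0.13257805911419618), np.int64(511))
rail ((0.5534103512763977, 0.054662227630615234), (0.5306288003921509, 0.1586119532585144), 85.43285369873047) 11801
stop 218 [0.49815904 0.24987349 0.09278397] [0.60980525 0.26555627 0.10237428] [0.5527647  0.25791351 0.09686539]
end_stop 0.88 [207.9, 224.6, 229.0, 285.8] ((0.43081724643707275, 0.063425213098526), (0.0, 0.0), 0.0) 1.0445793810328807
case_mid 0.85 [232.9, 228.3, 265.6, 283.1] ((0.43081724643707275, 0.063425213098526), (0.0, 0.0), 0.0) 1.0445793810328807
case_mid 0.31 [271.3, 236.3, 295.8, 291.8] ((0.43081724643707275, 0.063425213098526), (0.0, 0.0), 0.0) 1.0445793810328807
case_thin 0.77 [273.3, 233.6, 299.3, 288.4] ((0.43081724643707275, 0.063425213098526), (0.0, 0.0), 0.0) 1.0445793810328807
case_thin 0.45 [227.3, 157.9, 268.0, 204.1] ((0.43081724643707275, 0.063425213098526), (0.0, 0.0), 0.0) 1.0445793810328807
case_thick 0.83 [312.7, 238.5, 344.5, 288.9] ((0.43081724643707275, 0.063425213098526), (0.0, 0.0), 0.0) 1.0445793810328807
case_thick 0.83 [121.6, 214.8, 172.7, 270.5] ((0.43081724643707275, 0.063425213098526), (0.0, 0.0), 0.0) 1.0445793810328807
case_thick 0.71 [292.8, 98.4, 349.0, 161.3] ((0.43081724643707275, 0.063425213098526), (0.0, 0.0), 0.0) 1.0445793810328807
3.1014551047206247 [-1.06119462e-01  8.33004772e-02  2.05234118e+00 -4.44089210e-16
  1.00595100e+00  3.07561074e+00]
-0.04013754886916843 [-1.06119462e-01  8.33004772e-02  2.05234118e+00 -4.44089210e-16
  1.00595100e+00 -6.59819136e-02]
```

View pics/crop.png

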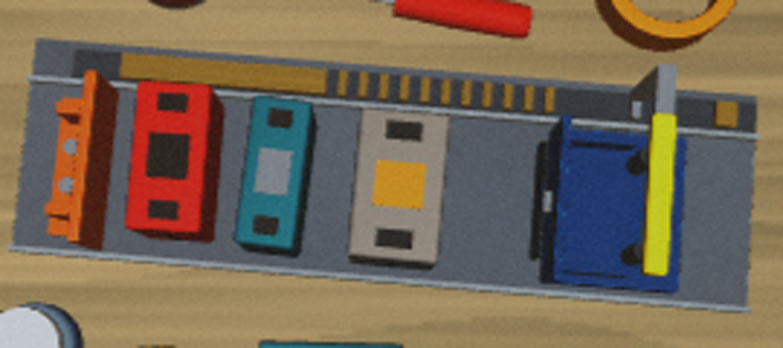

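```bash
sed -i 's/W\[...,1\]<.1)&/W[...,1]<YMAX)\&/; s/^def bar/YMAX=-.08\ndef bar/' m.py
cat >> m.py <<'E'
from scipy.spatial.transform import Rotation as Rn
TH=np.radians(85.43)
U=np.array([np.cos(TH),np.sin(TH)]); E_=np.array([U[1],-U[0]])
def q(th):
    M=np.array([[np.cos(th),np.sin(th),0],[np.sin(th),-np.cos(th),0],[0,0,-1]]).T
    x=Rn.from_matrix(M).as_quat(); return [x[3],x[0],x[1],x[2]]
Q=q(TH)
def wrist():
    T=np.eye(4); w=arm.get_tcp_rot(); T[:3,:3]=Rn.from_quat([w[1],w[2],w[3],w[0]]).as_matrix(); T[:3,3]=arm.get_tool_pos()
    p=get_image("wrist"); C=T@p["hand_eye"]; p["R"]=C[:3,:3].T; p["t"]=-C[:3,:3].T@C[:3,3]; return p
E
python3 - <<'E'
from m import *
p=get_image("top"); b=bar(p); print(b)
W=cloud(p); c=p["color"].astype(int)
m=(c[...,0]>150)&(c[...,1]>50)&(c[...,1]<130)&(c[...,2]<70)&(W[...,2]>.07)&(W[...,2]<.12)&(W[...,1]>.2)&(W[...,1]<.32)&(W[...,0]>.45)&(W[...,0]<.62)
P=W[m][:,:2]; print("stop along U",np.percentile(P@U,[0,5,50,95,100]),"bar",b[0]@U, b[0]@E_,"stopE",(P@E_).min(),(P@E_).max())
for t in (TH,TH-np.pi):
    for xy in (b[0],b[0]+.16*U):
        print(t,arm.solve_ik([*xy,.2],q(t)))
arm.reach([*b[0],.23],Q)
p=wrist(); save(p,'wr1.png'); YM=bar(p); print("wrist",YM, YM[0]@U)
print(arm.get_joint_pos(),arm.get_ft_force(),arm.get_time_s())
E
```

```text
(array([ 0.52637011, -0.11951742]), (0.015032943338155746, 0.10291529446840286), np.float64(-0.0809034447603536), np.float64(0.13325041535609172), np.int64(435))
stop along U [0.26548359 0.29762533 0.30150101 0.31957099 0.32768403] bar -0.07719785380245732 0.5342194273422786 stopE 0.4756657723865654 0.5896328138029543
1.4910347799787558 [-2.66454080e-01  1.45733605e-01  2.06603390e+00 -4.44089210e-16
  9.29825144e-01 -1.75748886e+00]
1.4910347799787558 [ 3.08975994e-02  1.47086901e-01  2.06444386e+00 -4.44089210e-16
  9.30061891e-01 -1.46013718e+00]
-1.6505578736110373 [-2.66454080e-01  1.45733605e-01  2.06603390e+00 -4.44089210e-16
  9.29825144e-01  1.38410379e+00]
-1.6505578736110373 [ 3.08975994e-02  1.47086901e-01  2.06444386e+00 -4.44089210e-16
  9.30061891e-01  1.68145547e+00]
wrist (array([ 0.52038163, -0.13975149]), (0.05819779634475708, 0.0938069149851799), np.float64(0.6660472577114901), np.float64(0.32705746800421415), np.int64(223)) -0.09784473904635244
[-2.67376112e-01  1.05654355e-01  2.04826834e+00 -5.78743672e-05
  9.87676925e-01 -1.75714993e+00] [-0.36448745  0.13054286  0.60418743] 3.6583
```

View pics/wr1.png

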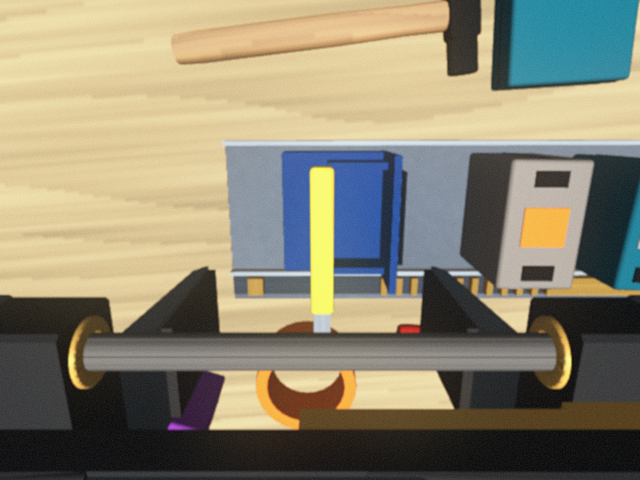

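```bash
python3 - <<'E'
from m import *
b=np.array([0.52637,-0.11952])
def st(s):
    f=arm.get_ft_force(); t=arm.get_tool_pos(); print(s,"U %.4f z %.4f"%(t[:2]@U,t[2]),"fU %.2f fE %.2f fz %.2f"%(f[:2]@U,f[:2]@E_,f[2]),"op %.4f t %.2f"%(arm.get_opening(),arm.get_time_s()))
arm.command_gripper(.05)
arm.servo_line([*b,.106],v=.1); st("down")
arm.command_gripper(0.0,25); st("grip")
arm.servo_line([*b,.106+.006],v=.05); st("lift6")
arm.servo_line([*b,.106+.0125],v=.05); st("lift12")
arm.wait(.3); st("w")
arm.servo_line([*(b+.03*U),.106+.0125],v=.05); st("fwd30")
p=get_image("side"); cv2.imwrite('pics/s2.png',cv2.resize(p["color"][150:390,180:440],None,fx=2.3,fy=2.3)[:,:,::-1])
E
```

```text
down U -0.0772 z 0.1065 fU 0.01 fE -0.38 fz 0.67 op 0.0498 t 5.83
grip U -0.0772 z 0.1061 fU 0.02 fE -0.14 fz 1.54 op 0.0159 t 6.44
lift6 U -0.0772 z 0.1120 fU 0.55 fE 3.04 fz -6.52 op 0.0157 t 6.71
lift12 U -0.0772 z 0.1184 fU 0.86 fE 4.20 fz -7.40 op 0.0161 t 6.99
w U -0.0772 z 0.1183 fU 0.67 fE 3.01 fz -7.22 op 0.0156 t 7.29
fwd30 U -0.0468 z 0.1185 fU 3.37 fE 2.95 fz -6.60 op 0.0159 t 8.04
```

View pics/s2.png

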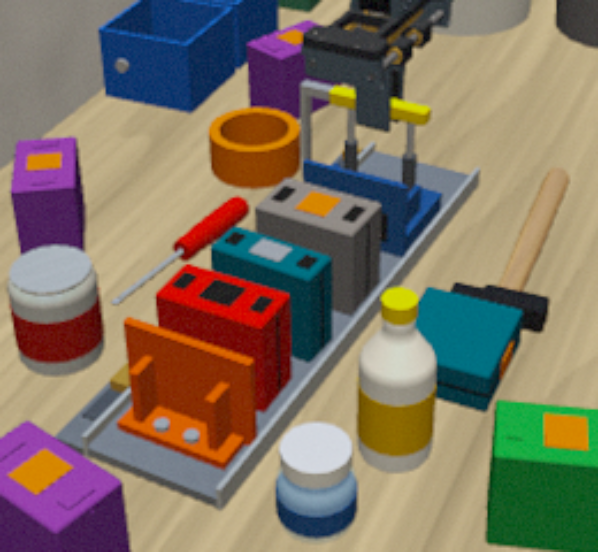

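```bash
cat >> m.py <<'E'
B=np.array([0.52637,-0.11952])
def fU(): return float(np.mean([arm.get_ft_force()[:2] for _ in range(3)],axis=0)@U)
def st(s):
    f=arm.get_ft_force(); t=arm.get_tool_pos(); print(s,"U %.4f z %.4f"%((t[:2]-B)@U,t[2]),"fU %.2f fE %.2f fz %.2f"%(f[:2]@U,f[:2]@E_,f[2]),"op %.4f t %.2f"%(arm.get_opening(),arm.get_time_s()))
def go(s,z,v=.04): arm.servo_line([*(B+s*U),z],v=v)
E
python3 - <<'E'
from m import *
for s in (.06,.09,.12,.135): go(s,.1185); st(s)
s=.135
while s<.160:
    s+=.0015; go(s,.1185,.02); st(round(s,4))
    if fU()<-10: break
E
```

```text
0.06 U 0.0603 z 0.1185 fU 2.41 fE 1.64 fz -7.10 op 0.0159 t 8.99
0.09 U 0.0902 z 0.1185 fU 1.49 fE 0.92 fz -7.30 op 0.0160 t 9.89
0.12 U 0.1199 z 0.1185 fU -2.06 fE 0.52 fz -6.89 op 0.0156 t 10.79
0.135 U 0.1350 z 0.1185 fU -1.19 fE 0.17 fz -6.46 op 0.0157 t 11.32
0.1365 U 0.1362 z 0.1185 fU -4.52 fE 0.89 fz -6.97 op 0.0160 t 11.57
0.138 U 0.1376 z 0.1185 fU -6.14 fE 0.36 fz -6.97 op 0.0159 t 11.82
0.1395 U 0.1391 z 0.1185 fU -5.66 fE 0.42 fz -6.84 op 0.0159 t 12.07
0.141 U 0.1406 z 0.1184 fU -7.08 fE 0.87 fz -6.85 op 0.0159 t 12.32
0.1425 U 0.1421 z 0.1184 fU -6.62 fE 1.03 fz -6.56 op 0.0160 t 12.57
0.144 U 0.1436 z 0.1185 fU -7.87 fE -0.10 fz -6.16 op 0.0159 t 12.82
0.1455 U 0.1451 z 0.1184 fU -6.41 fE -0.04 fz -7.67 op 0.0159 t 13.07
0.147 U 0.1466 z 0.1184 fU -6.91 fE 0.76 fz -7.13 op 0.0159 t 13.32
0.1485 U 0.1481 z 0.1184 fU -6.74 fE 0.69 fz -7.09 op 0.0158 t 13.57
0.15 U 0.1496 z 0.1184 fU -6.87 fE 0.39 fz -7.36 op 0.0156 t 13.82
0.1515 U 0.1511 z 0.1184 fU -6.45 fE 0.52 fz -7.31 op 0.0159 t 14.07
0.153 U 0.1526 z 0.1184 fU -6.39 fE 0.00 fz -7.65 op 0.0158 t 14.32
0.1545 U 0.1541 z 0.1184 fU -7.24 fE -0.08 fz -7.05 op 0.0162 t 14.57
0.156 U 0.1556 z 0.1184 fU -7.09 fE 0.25 fz -7.96 op 0.0159 t 14.82
0.1575 U 0.1571 z 0.1184 fU -5.86 fE 0.74 fz -6.94 op 0.0163 t 15.07
0.159 U 0.1585 z 0.1184 fU -7.75 fE 1.07 fz -6.38 op 0.0161 t 15.32
0.1605 U 0.1599 z 0.1184 fU -10.34 fE 1.44 fz -6.73 op 0.0158 t 15.57
```

```bash
python3 - <<'E'
from m import *
s=.1605
while fU()>-13.5 and s<.1645:
    s+=.001; go(s,.1185,.02); st(round(s,4))
p=get_image("top"); r=place_of(p,"end_stop"); print(r[0]["point"])
cv2.imwrite('pics/t3.png',cv2.resize(p["color"][200:320,190:460],None,fx=2.9,fy=2.9)[:,:,::-1])
for z in (.1150,.1140,.1133,.1127):
    go(s,z,.02); arm.wait(.1); st("z%.4f"%z)
    if arm.get_ft_force()[2]>-2: break
E
```

```text
0.1615 U 0.1607 z 0.1184 fU -11.63 fE 1.09 fz -6.62 op 0.0157 t 15.82
0.1625 U 0.1615 z 0.1184 fU -13.57 fE 1.47 fz -6.97 op 0.0160 t 16.07
[227.7, 257.8]
z0.1150 U 0.1615 z 0.1149 fU -14.11 fE 0.90 fz -7.84 op 0.0158 t 16.59
z0.1140 U 0.1615 z 0.1139 fU -14.25 fE 0.53 fz -7.03 op 0.0157 t 16.94
z0.1133 U 0.1615 z 0.1132 fU -14.08 fE 1.04 fz -7.23 op 0.0160 t 17.29
z0.1127 U 0.1615 z 0.1126 fU -14.46 fE 0.15 fz -6.05 op 0.0158 t 17.64
```

View pics/t3.png

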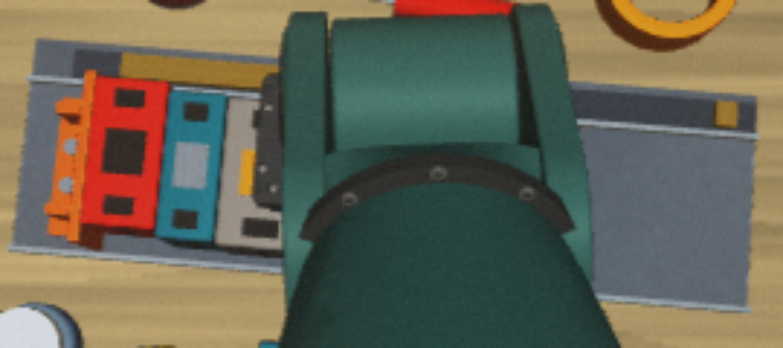

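The row is visibly snug against the stop: red (125,155), teal (195,165) and grey (245,175) in the crop. I'll keep lowering and feeling for the comb.

```bash
python3 - <<'E'
from m import *
s=.1625
for z in (.1122,.1116,.1110,.1104,.1098,.1090,.108,.107,.106):
    go(s,z,.02); arm.wait(.1); st("z%.4f"%z)
    if arm.get_ft_force()[2]>-2: break
E
```

```text
z0.1122 U 0.1614 z 0.1121 fU -13.96 fE 0.65 fz -5.77 op 0.0161 t 17.99
z0.1116 U 0.1615 z 0.1115 fU -13.49 fE 0.77 fz -6.71 op 0.0164 t 18.34
z0.1110 U 0.1615 z 0.1109 fU -14.88 fE 0.11 fz -6.43 op 0.0158 t 18.69
z0.1104 U 0.1615 z 0.1103 fU -13.35 fE 1.12 fz -6.34 op 0.0157 t 19.04
z0.1098 U 0.1615 z 0.1097 fU -14.93 fE 0.51 fz -5.42 op 0.0162 t 19.39
z0.1090 U 0.1615 z 0.1089 fU -14.80 fE 0.29 fz -5.83 op 0.0158 t 19.74
z0.1080 U 0.1615 z 0.1079 fU -15.15 fE 0.10 fz -5.87 op 0.0158 t 20.09
z0.1070 U 0.1615 z 0.1069 fU -14.70 fE 0.91 fz -5.86 op 0.0159 t 20.44
z0.1060 U 0.1615 z 0.1061 fU -14.50 fE -1.02 fz -2.74 op 0.0161 t 20.79
```

```bash
python3 - <<'E'
from m import *
s=.1625
while fU()<-3 and s>.1585:
    s-=.0005; go(s,.106,.02); st(round(s,4))
arm.command_gripper(.05); arm.wait(.2); st("open")
go(s,.15,.05); go(s,.23,.15); st("up")
arm.reach([.3,-.45,.35],arm.get_tcp_rot()); arm.wait(.2)
import m; m.YMAX=.1
p=get_image("top"); b=bar(p,.115); print(b,(b[0]-B)@U)
cv2.imwrite('pics/t4.png',cv2.resize(p["color"][200:320,190:460],None,fx=2.9,fy=2.9)[:,:,::-1])
p=get_image("side"); cv2.imwrite('pics/s4.png',cv2.resize(p["color"][150:390,180:440],None,fx=2.3,fy=2.3)[:,:,::-1]); print(arm.get_time_s())
E
```

```text
0.162 U 0.1611 z 0.1061 fU -11.90 fE -0.52 fz -2.82 op 0.0156 t 21.04
0.1615 U 0.1607 z 0.1061 fU -11.41 fE -0.35 fz -3.51 op 0.0159 t 21.29
0.161 U 0.1603 z 0.1061 fU -11.08 fE -1.14 fz -3.61 op 0.0160 t 21.54
0.1605 U 0.1599 z 0.1061 fU -9.52 fE -0.57 fz -2.50 op 0.0160 t 21.79
0.16 U 0.1594 z 0.1061 fU -7.51 fE -1.07 fz -3.18 op 0.0161 t 22.04
0.1595 U 0.1591 z 0.1061 fU -6.88 fE 0.15 fz -3.63 op 0.0154 t 22.29
0.159 U 0.1589 z 0.1061 fU -5.12 fE -2.07 fz -2.06 op 0.0158 t 22.54
0.1585 U 0.1587 z 0.1061 fU 0.80 fE -2.94 fz 0.90 op 0.0160 t 22.79
open U 0.1585 z 0.1060 fU -0.05 fE 0.21 fz -0.66 op 0.0501 t 23.68
up U 0.1584 z 0.2292 fU 0.68 fE -1.22 fz -0.61 op 0.0500 t 25.39
(array([0.5389744 , 0.03718692]), (0.01497251633554697, 0.10281914472579956), np.float64(-0.07784644644694845), np.float64(0.13286671799675212), np.int64(431)) 0.15721298877756268
27.7
```

View pics/t4.png

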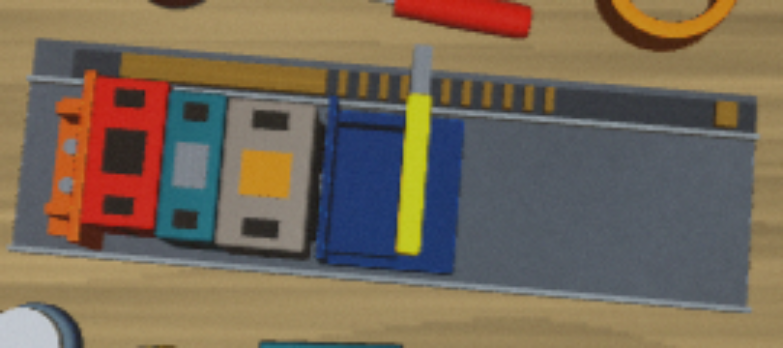

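View pics/s4.png

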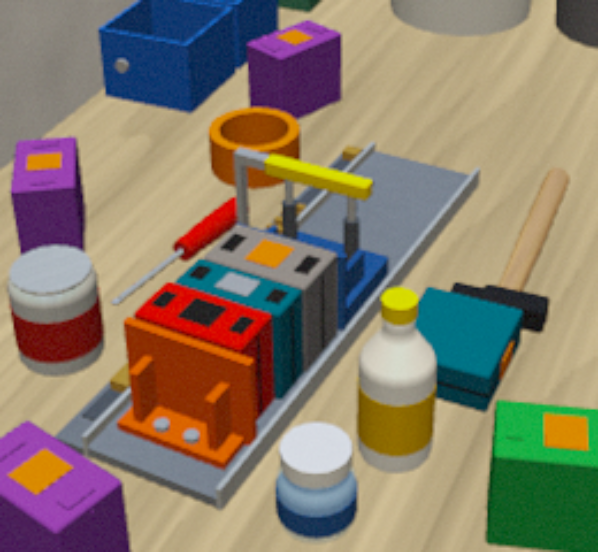

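The bar is fully down: its top is at 0.133 m, the same as when parked. The row is snug and upright, nothing nearby has visibly moved, and the hand is clear.

```bash
python3 -c "
from m import *
arm.hand_in()"
```

```text
the job is handed in; nothing more can be done
```

The job is done and handed in; the last robot clock reading before that was 27.7 s, against the 54 s limit. I gripped the release bar, lifted it about 12 mm and slid the carriage about 161 mm. The force rose above the steady sliding level of about 7 N to about 14 N, showing the row was snug with the buffer partly pressed in.

I then lowered the bar at that spot and the tooth went straight into a notch, so I did not have to search for one. I eased the carriage back about 3 mm until the tooth met the notch wall with almost no load, opened the gripper and withdrew.

**Last checks:**
- **Bar:** its top is 133 mm above the table, the same as when parked, so the tooth is fully in the notch.
- **Row:** the three cassettes stand upright and closed up against the stop in both camera views.
- **Surroundings:** no bystander visible in the last crops has visibly moved.
- **Disagreement:** the camera put the carriage at 157.2 mm of travel and the arm at 158.7 mm, which is within the 2 mm calibration.

I did not measure the final slack directly. The few millimetres of back-off should leave it well under the 17 mm limit.

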